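Push the bit case between the bench dogs to the drill rack

ROBOT

A 6-joint arm with a two-finger parallel gripper is mounted at the origin on the work surface. World frame = base frame: x ahead of the robot, y to its left, z up, the work surface at z = 0. Lengths are in m, angles in rad, forces in N, time in s.
With the tool pointing down it reaches from about 0.25 to 0.8 m from the base axis. Payload 8.5 kg.
Tool frame: the origin (TCP) lies midway between the tips of the shut fingers; the grasp point (between the pads) lies 19 mm behind it; z points along the fingers, y is the line along which they close (so a half turn about z gives the same grasp; the last joint's range is limited). The gripper opens to 85 mm and grips with 20 to 120 N. Pads are 22 mm wide; open, the fingers measure 114 mm over their backs; the gripper's body (76 mm by 85 mm) begins 54 mm behind the grasp point. The pads swing forward as they close: fully open they stand 13 mm farther back than shut.
Start: joints at [-1.114, 0.238, -0.013, 1.319, 0, 1.571], TCP at [0.232, -0.471, 0.231] pointing down, gripper open.
Joint ranges: [-2.66, 2.66], [-1.03, 1.9], [-1.14, 1.46], [-1.82, 2.27], [-1.45, 1.34], [-3.14, 3.14]. Speed limits (rad/s): [2.22, 2.22, 2.79, 3.14, 3.14, 3.14].

INTERFACE

Orientations are given as a rotation vector (axis times angle).
In Python, from plant import env gives the robot as it stands.
- The arm moves only by the tool apply_moves, never from a script. Its argument "commands" is a list that holds one entry, the list of rows, each a list of 7 numbers: the shift along the tool's x, y, z in cm, then the turn, a rotation vector about the tool's x, y, z in rad, then the opening, from 0 (shut) to 1 (fully open). In form: [[[x, y, z, wx, wy, wz, grip], ...]]. A call has 1 to 20 rows; each row is the pose to reach, as a shift and turn from the pose commanded when the call began, along the tool's axes at that moment; what a row does not reach only later rows make up. A row lasts 1/12 s, in which the tool goes at most 41.7 mm and 7.16 degrees, less where a joint would pass 70% of its speed; a pose out of reach is approached as far as the arm can. A call with a gripper value outside its range is refused whole. The fingers move at their own pace and stop on an object; "newtons" is the grip in N (left out, the last holds). Time passes only in rows, so rows that repeat a pose let the fingers close. It gives the time, the measured TCP pose, the force, the opening and the grip force at its end, in the units of the state.
- env.sense(): the state, without advancing time (a new reading comes with each control period).
- env.camera(name): name is "scene" or "side" or "wrist"; returns a dict with "pixels" (480x640x3 uint8, blue, green, red), "vfov" (degrees; the focal length in pixels is half the picture's height over the tangent of half this angle, whatever the lens; pixels are square), "cx", "cy" (the principal point, pixels), "eye" and "orientation" of the camera in the world; the wrist camera has in their place "T_tool_cam" (4x4, takes a point from camera to tool coordinates, whose origin is the TCP and whose axes are the flange's). Camera axes: x right, y up, looking along -z (the intrinsics and any distortion apply to the point x, -y, -z); pixel columns grow to the right and rows downward; lengths in m; the calibration is good to about 2 mm. The wrist camera is an equidistant fisheye: a pixel r from the principal point sees the ray r / f radians off the axis. A picture is of the moment at which its call begins: read the wrist's pose just before it. There is no depth.
- env.job_done(): hands the job in; it is judged then, once.
Trained networks look in a picture, given as the dict that the camera call returned (one of the last four; its "shot" number tells which), for a name from the list of things; names that differ only in an ending like _2 or _b are one class to them, and where a whole thing is asked for, a point or a joint stands for the part that bears it (a point fixed in the world has none). Each returns a list of dicts, best first, with "confidence" (0 to 1); they miss things now and then, are a little off and sometimes report something else, mostly with a low value. They report only what shows in the picture. A call takes as long as a camera call. They do not tell look-alikes from the thing itself.
- env.search_frame(query, picture): "point" ([x, y, z] in m, in the coordinates of the camera as it stood for that picture, good to about 4 mm: the middle of the surface that is visible of it).
- env.masks_of(query, picture): "mask" (480x640 bool, what is visible of it).
The state is a dict: "time": time; "joint_positions": joint angles; "dq": joint speeds; "joint_torque": joint torques, N m; "tool_pos": TCP position; "eef_rot": TCP orientation; "force": force on the tool from outside, world axes, zero at the start; "moment": the same for the moment, N m; "opening": finger opening in m; "grasp_force": force on a finger pad.
Only numpy, scipy, OpenCV 4.12 (cv2) and the standard library are available. Lean on these libraries where they do the work, as an engineer would, in place of code of your own. Each camera call takes 0.05 s, during which the arm holds its last target. There are 200 camera calls.

TASK

Push the white bit case along the bench through the narrow gap between the two steel bench dogs, until it has come right through and its leading end sits flush against the front of the black drill bit rack. Only push it: keep it flat on the bench and never lift it. Leave everything else on the bench where it stands.

Things in the scene. Friction and masses are not known exactly. Their poses are not given: they have to be found in the camera images.
- case: white plastic bit case with snap lid, loose, lying flat on the bench: 64 wide (its x) x 110 long (its y) x 30 high, vertical corners rounded 8, 0.25 to 0.5 kg. Origin: centre of its underside; z up. Starts on the side of the dogs away from the rack, i.e. at negative y of dogs, its +y end roughly towards the gap but shifted and turned. Sizes in mm.
- dogs: two fixed round steel bench dogs (posts), each 20 dia x 30 high, centres 90 apart, so the gap between them is 70 wide (3 to spare on each side of the case). Origin: midway between them on the bench surface; x axis runs through both dogs, y axis points through the gap towards the rack. Sizes in mm.
- rack: fixed black drill bit rack, 260 long (its x) x 75 deep (its y) x 45 high (back board 100 high), rubber slots with upright drill bits on top. Origin: middle of the lower edge of its flat front face; the front face is the plane y = 0 and looks to -y, towards the dogs; the rack fills y = 0 to 75. It stands square to the gap, its middle within 20 of the gap's centre line, its face 150 to 180 past the dogs' centres. Sizes in mm.
- jar: Bystander, loose: glass jam jar of rivets with a steel lid, 70 dia x 90 high, standing beside the gap; origin centre of its underside (mm).
- hexset: Bystander, loose: chrome L-shaped hex keys standing in a grey block 26 x 84 x 28, about 67 high in all, beside the gap; origin centre of its underside (mm).
- mallet: Bystander, loose: mallet lying down: blue head 100 long x 60 dia, wooden handle 240 long pointing to its -y; origin under the head (mm).
- tape: Bystander, loose: tape measure 65 x 35 x 60; origin centre of its underside (mm).
- glue: Bystander, loose: white glue bottle 56 dia x 160 high; origin centre of its underside (mm).
- pencil: Bystander, loose: flat carpenter's pencil 175 x 14 x 8; origin centre of its underside (mm).
- square: Bystander, loose: try square lying flat, wooden stock 20 x 110 x 18, steel blade reaching 140 to its +x; origin under the stock (mm).
Not all that is in view belongs to the job. Of the things that look like the dogs, the smaller one is meant.

How it is judged:
By the outcome, as a careful person would: the job done as asked, in the order asked, and still so for the second after the job is handed in, with the robot touching nothing.
It also fails if it takes over 64 s, if anything falls off the work surface, if the arm or the gripper's body presses on something with over 40 N, if the wrist force passes 120 N, or if a joint passes its speed limit or range.

## Working session

There is one attempt and no reset: what is moved stays moved. The work goes in short steps, Python scripts to look and compute and a tool call to move; the robot and the scene stay as the last step left them, time stands still between calls to the robot, and variables do not carry over. Pictures are saved under pics/ and viewed, at most 10 in all, crops included, and the job is handed in when it is done.

Besides the shell and the picture viewer there is one more tool, called after ">>>" by a JSON object that holds its "op" and its "data". apply_moves: Moves the arm, as the interface text tells. Its arguments: {"type":"object","properties":{"commands":{"type":"array"},"newtons":{"type":"number"}},"required":["commands"]}

```bash
mkdir -p pics; ls
cat > h.py <<'E'
import numpy as np, cv2
from scipy.spatial.transform import Rotation as R
from plant import env
def cam(n):
    s=env.sense(); p=env.camera(n); p['s']=s; p['name']=n
    return p
def pose(p):
    if p['name']=='wrist':
        T=np.eye(4);T[:3,:3]=R.from_rotvec(p['s']['eef_rot']).as_matrix();T[:3,3]=p['s']['tool_pos']
        return T@np.array(p['T_tool_cam'])
    T=np.eye(4);o=np.array(p['orientation'])
    T[:3,:3]=o if o.shape==(3,3) else R.from_rotvec(o).as_matrix() if o.size==3 else R.from_quat(o).as_matrix()
    T[:3,3]=p['eye'];return T
def toW(p,pt):
    T=pose(p);return T[:3,:3]@np.array(pt)+T[:3,3]
def ray(p,u,v):
    f=240/np.tan(np.radians(p['vfov'])/2);a=(u-p['cx']);b=(v-p['cy'])
    if p['name']=='wrist':
        r=np.hypot(a,b)+1e-9;t=r/f;d=np.array([a/r*np.sin(t),-b/r*np.sin(t),-np.cos(t)])
    else: d=np.array([a/f,-b/f,-1.])
    T=pose(p);return T[:3,3],T[:3,:3]@d
def onz(p,u,v,z):
    o,d=ray(p,u,v);return o+d*(z-o[2])/d[2]
def proj(p,w):
    T=pose(p);c=T[:3,:3].T@(np.array(w)-T[:3,3]);f=240/np.tan(np.radians(p['vfov'])/2)
    x,y,z=c[0],-c[1],-c[2]
    if p['name']=='wrist':
        r=np.hypot(x,y)+1e-12;t=np.arctan2(r,z);return p['cx']+f*t*x/r,p['cy']+f*t*y/r
    return p['cx']+f*x/z,p['cy']+f*y/z
E
cat > a.py <<'E'
from h import *
for n in ['scene','side','wrist']:
    p=cam(n);cv2.imwrite(f'pics/{n}0.png',p['pixels'])
    print(n,[ (k,np.round(v,3).tolist()) for k,v in p.items() if k in('vfov','cx','cy','eye','orientation','T_tool_cam')],[k for k in p])
    for q in ['case','dogs','rack','jar','hexset','mallet','tape','glue','pencil','square']:
        for d in env.search_frame(q,p)[:4]:
            w=toW(p,d['point']);print(q,round(d['confidence'],2),w.round(3),np.round(proj(p,w)))
print(env.sense())
E
python3 a.py
```

```text
pics
scene [('vfov', 53.806), ('cx', 318.072), ('cy', 236.879), ('eye', [1.299, -0.462, 0.686]), ('orientation', [0.864, 0.53, 0.967])] ['pixels', 'vfov', 'cx', 'cy', 'eye', 'orientation', 'shot', 's', 'name']
case 0.82 [ 0.582 -0.198  0.036] [268. 290.]
dogs 0.79 [ 0.431 -0.211  0.027] [237. 258.]
dogs 0.61 [ 0.602 -0.015  0.021] [347. 273.]
dogs 0.44 [ 0.727 -0.034  0.071] [373. 291.]
rack 0.75 [0.609 0.195 0.054] [425. 235.]
jar 0.81 [ 0.728 -0.033  0.067] [374. 292.]
hexset 0.67 [0.432 0.008 0.028] [319. 231.]
hexset 0.21 [0.611 0.196 0.052] [426. 236.]
mallet 0.85 [ 0.497 -0.532  0.044] [ 92. 319.]
tape 0.56 [0.304 0.271 0.043] [377. 180.]
glue 0.63 [0.62  0.44  0.013] [500. 223.]
glue 0.55 [0.468 0.473 0.082] [472. 174.]
pencil 0.76 [0.324 0.421 0.012] [421. 180.]
square 0.56 [0.621 0.44  0.014] [501. 223.]
side [('vfov', 43.409), ('cx', 314.634), ('cy', 227.045), ('eye', [0.093, 1.225, 1.334]), ('orientation', [0.172, -1.1, -2.626])] ['pixels', 'vfov', 'cx', 'cy', 'eye', 'orientation', 'shot', 's', 'name']
case 0.76 [ 0.561 -0.178  0.032] [310. 193.]
dogs 0.81 [ 0.334 -0.197  
[... 734 characters left out ...]
041] [470.  60.]
{'time': 1.65, 'joint_positions': array([-1.11396446e+00,  2.38196161e-01, -1.35196598e-02,  1.31918006e+00,
        2.17775943e-05,  1.57077602e+00]), 'dq': array([ 0.00021515, -0.00168854, -0.00102969, -0.00035637, -0.00193025,
       -0.00026549]), 'joint_torque': array([ 1.43261535e-03, -5.38585031e+01,  3.46685851e+01,  3.13066048e-03,
       -7.69309122e-05,  3.40108954e-05]), 'tool_pos': array([ 0.23156712, -0.47111978,  0.23127057]), 'eef_rot': array([-3.05988740e+00, -7.11374165e-01,  2.09008305e-06]), 'force': array([ 0.53159078,  0.45709833, -0.25624378]), 'moment': array([ 0.02286631, -0.05158608, -0.04667962]), 'grasp_force': 0.0, 'opening': 0.08548842737108425}
```

View pics/scene0.png

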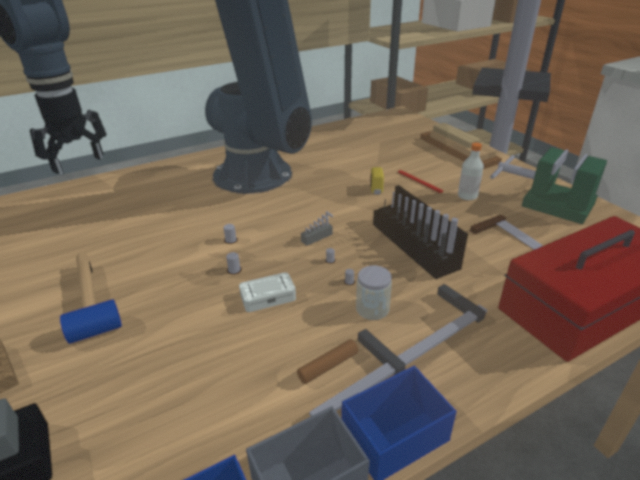

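View pics/side0.png

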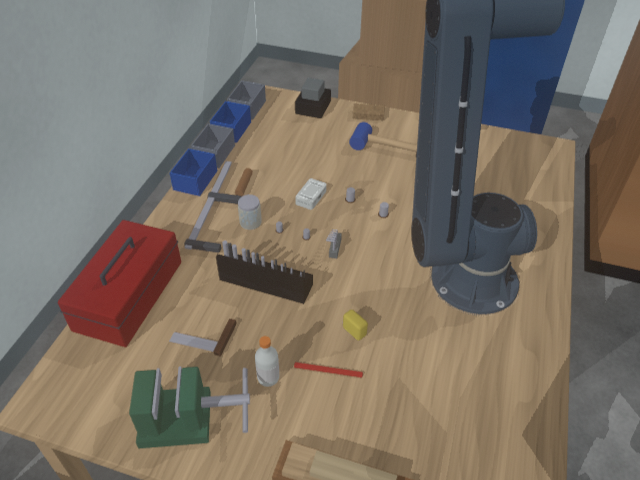

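```bash
cat > b.py <<'E'
from h import *
p=cam('scene');q=cam('side')
cv2.imwrite('pics/crop1.png',np.vstack([cv2.resize(p['pixels'][200:320,200:440],(800,300)),cv2.resize(q['pixels'][170:290,220:460],(800,300))]))
for a in (p,q):
  for d in env.masks_of('dogs',a)[:5]:
    m=d['mask'];n,l,st,c=cv2.connectedComponentsWithStats(m.astype('uint8'))
    for i in range(1,n): print(a['name'],round(d['confidence'],2),st[i],onz(a,*c[i],0.015).round(3))
E
python3 b.py
```

```text
scene 0.87 [224 224  14  20 216] [ 0.309 -0.184  0.015]
scene 0.87 [228 253  13  21 225] [ 0.431 -0.221  0.015]
scene 0.7 [326 249   9  14 110] [ 0.519 -0.011  0.015]
scene 0.7 [344 269  11  16 143] [ 0.609 -0.014  0.015]
side 0.69 [275 221   9  14  99] [ 0.609 -0.012  0.015]
side 0.69 [302 229   8  12  77] [ 0.52  -0.01   0.015]
side 0.65 [346 188   9  15 109] [ 0.441 -0.23   0.015]
side 0.65 [379 203   9  15 110] [ 0.318 -0.19   0.015]
side 0.46 [349 123  68  29 742] [ 0.439 -0.551  0.015]
```

View pics/crop1.png

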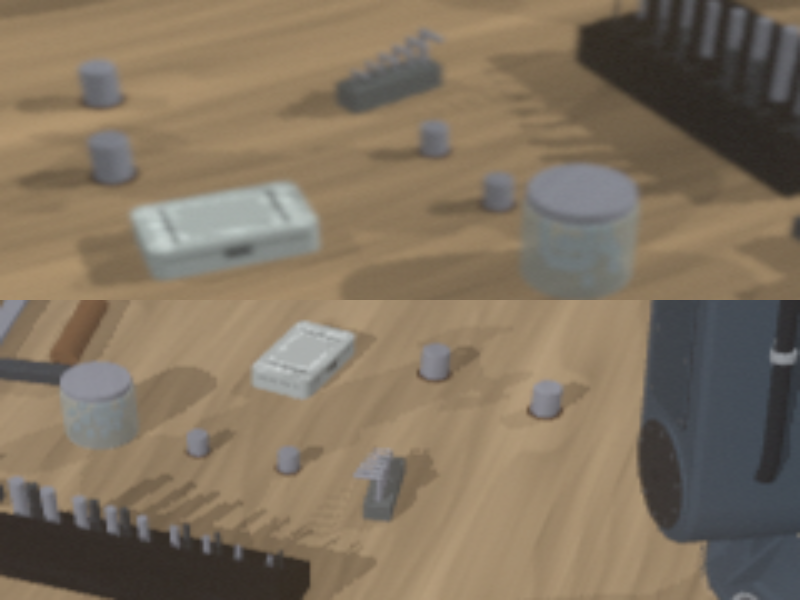

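```bash
cat >> h.py <<'E'
def plan(*goals):
    s=env.sense();R0=R.from_rotvec(s['eef_rot'])
    for x,y,z,yaw in goals:   # yaw = world angle of tool x, deg
        c,sn=np.cos(np.radians(yaw)),np.sin(np.radians(yaw))
        G=R.from_matrix(np.array([[c,sn,0],[sn,-c,0],[0,0,-1]]))
        d=R0.inv().apply(np.array([x,y,z])-s['tool_pos'])*100
        print(d.round(2).tolist(),(R0.inv()*G).as_rotvec().round(4).tolist())
E
python3 -c "
from h import *
plan((.565,-.15,.30,90))"
```

```text
[44.09, -14.11, -6.87] [-0.0001, -0.0001, -1.114]
```

>>> {"op": "apply_moves", "data": {"commands": [[[44.1,-14.1,-6.9,0,0,-1.114,0.3],[44.1,-14.1,-6.9,0,0,-1.114,0.3],[44.1,-14.1,-6.9,0,0,-1.114,0.3],[44.1,-14.1,-6.9,0,0,-1.114,0.3],[44.1,-14.1,-6.9,0,0,-1.114,0.3],[44.1,-14.1,-6.9,0,0,-1.114,0.3],[44.1,-14.1,-6.9,0,0,-1.114,0.3],[44.1,-14.1,-6.9,0,0,-1.114,0.3],[44.1,-14.1,-6.9,0,0,-1.114,0.3],[44.1,-14.1,-6.9,0,0,-1.114,0.3],[44.1,-14.1,-6.9,0,0,-1.114,0.3],[44.1,-14.1,-6.9,0,0,-1.114,0.3],[44.1,-14.1,-6.9,0,0,-1.114,0.3],[44.1,-14.1,-6.9,0,0,-1.114,0.3],[44.1,-14.1,-6.9,0,0,-1.114,0.3]]]}}

```text
time: 3.1
tool_pos: [0.5644, -0.1507, 0.3001]
eef_rot: [-2.222, -2.221, 0.001]
force: [-0.0, -0.2, -0.1]
opening: 0.0259
grasp_force: 0.0
```

```bash
cat > c.py <<'E'
from h import *
import sys
from scipy.optimize import least_squares
p=cam('wrist');s=p['s'];print(s['time'],s['tool_pos'].round(4),s['eef_rot'].round(3),s['opening'],s['force'].round(1))
im=p['pixels'].copy()
# dogs: silhouettes
for d in env.masks_of('dogs',p)[:3]:
    n,l,st,c=cv2.connectedComponentsWithStats(d['mask'].astype('uint8'))
    for i in range(1,n):
        if st[i][4]>30: print('dog',round(d['confidence'],2),st[i],onz(p,*c[i],.015).round(4))
ds=env.masks_of('case',p)
if ds:
    m=ds[0]['mask'].astype('uint8');print('case',ds[0]['confidence'],m.sum())
    # fit: silhouette of rounded box hull
    cs=max(cv2.findContours(m,0,2)[0],key=cv2.contourArea)
    t=np.linspace(0,2*np.pi,32,endpoint=False)
    corner=[(sx*24+8*np.cos(a),sy*47+8*np.sin(a)) for sx in(-1,1) for sy in(-1,1) for a in t]
    pts=np.array([(x/1e3,y/1e3,z) for x,y in corner for z in (0,.03)])
    def hull(v):
        c,sn=np.cos(v[2]),np.sin(v[2])
        w=np.c_[v[0]+c*pts[:,0]-sn*pts[:,1],v[1]+sn*pts[:,0]+c*pts[:,1],pts[:,2]]
        return cv2.convexHull(np.float32([proj(p,x) for x in w]))
    C=cv2.convexHull(cs)[:,0].astype(float)
    CC=cs[:,0].astype(float);CC=CC[::max(1,len(CC)//80)]
    CC=CC[(CC[:,0]>3)&(CC[:,0]<636)&(CC[:,1]>3)&(CC[:,1]<476)]
    def res(v):
        h=hull(v);return [cv2.pointPolygonTest(h,(float(a),float(b)),True) for a,b in CC]
    x0=toW(p,env.search_frame('case',p)[0]['point'])
    best=min((least_squares(res,[x0[0],x0[1],a],loss='soft_l1',diff_step=1e-4,x_scale=[.01,.01,.1]) for a in (-.6,-.2,.2,.6)),key=lambda r:r.cost)
    v=best.x;print('CASE',v[:2].round(4),'yaw deg',np.degrees(v[2]).round(2),'rms px',np.sqrt(np.mean(np.square(res(v)))).round(2))
    cv2.polylines(im,[np.int32(hull(v))],True,(0,0,255),1)
if len(sys.argv)>1: cv2.imwrite(f'pics/{sys.argv[1]}.png',im)
E
python3 c.py w1
```

```text
3.1 [ 0.5644 -0.1507  0.3001] [-2.222e+00 -2.221e+00  1.000e-03] 0.025890890761442575 [-0.  -0.2 -0.1]
dog 0.73 [271  72  23  24 415] [ 0.5196 -0.0156  0.015 ]
dog 0.73 [348  74  22  22 378] [ 0.6074 -0.0173  0.015 ]
dog 0.6 [112 217  35  33 810] [ 0.3138 -0.1902  0.015 ]
dog 0.6 [201 243  34  35 809] [ 0.4355 -0.2256  0.015 ]
case 0.7 5195
CASE [ 0.5626 -0.196 ] yaw deg -9.33 rms px 0.75
```

View pics/w1.png

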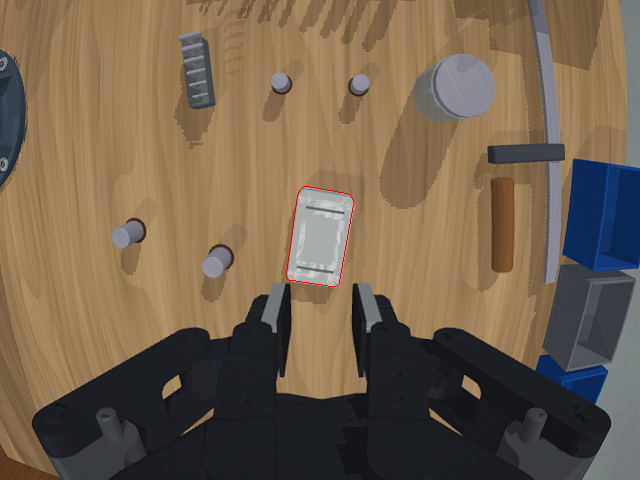

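```bash
cat > dogs.py <<'E'
from h import *
from scipy.optimize import least_squares
def fit(p,x0):
    out=[]
    ms=[d['mask'] for d in env.masks_of('dogs',p)]
    for x,y in x0:
        u,v=proj(p,[x,y,.02]);cand=None
        for m in ms:
            n,l,st,c=cv2.connectedComponentsWithStats(m.astype('uint8'))
            for i in range(1,n):
                if np.hypot(*(c[i]-[u,v]))<15: cand=(l==i).astype('uint8')
            if cand is not None: break
        if cand is None: continue
        CC=max(cv2.findContours(cand,0,1)[0],key=cv2.contourArea)[:,0].astype(float)
        t=np.linspace(0,2*np.pi,48,endpoint=False)
        def res(w):
            h=cv2.convexHull(np.float32([proj(p,[w[0]+.01*np.cos(a),w[1]+.01*np.sin(a),z]) for a in t for z in(0,.03)]))
            return [cv2.pointPolygonTest(h,(a,b),True)-.4 for a,b in CC]
        r=least_squares(res,[x,y],loss='soft_l1',diff_step=1e-4,x_scale=.01)
        print(p['name'],r.x.round(4),'rms',np.sqrt(np.mean(np.square(res(r.x)))).round(2));out.append(r.x)
    if len(out)==2: c=(out[0]+out[1])/2;d=out[1]-out[0];print('GAP',c.round(4),np.degrees(np.arctan2(d[1],d[0])).round(2),np.hypot(*d).round(4))
if __name__=='__main__':
    for n in ['wrist','scene','side']: fit(cam(n),[(.519,-.012),(.609,-.014)])
    plan((.548,-.285,.15,80.7),(.548,-.285,.005,80.7))
E
python3 dogs.py
```

```text
wrist [ 0.5194 -0.0154] rms 0.88
wrist [ 0.6071 -0.0178] rms 1.1
GAP [ 0.5633 -0.0166] -1.56 0.0878
scene [ 0.5188 -0.0115] rms 0.41
scene [ 0.6096 -0.0136] rms 0.69
GAP [ 0.5642 -0.0126] -1.35 0.0908
side [ 0.5198 -0.011 ] rms 0.82
side [ 0.6103 -0.0123] rms 0.55
GAP [ 0.565  -0.0117] -0.84 0.0905
[-13.47, -1.69, 15.04] [0.0, -0.0001, 0.1619]
[-13.47, -1.69, 29.54] [0.0, -0.0001, 0.1619]
```

>>> {"op": "apply_moves", "data": {"commands": [[[-13.5,-1.7,0,0,0,0.162,0.25],[-13.5,-1.7,0,0,0,0.162,0.25],[-13.5,-1.7,0,0,0,0.162,0.25],[-13.5,-1.7,4,0,0,0.162,0.25],[-13.5,-1.7,29.5,0,0,0.162,0.25],[-13.5,-1.7,29.5,0,0,0.162,0.25],[-13.5,-1.7,29.5,0,0,0.162,0.25],[-13.5,-1.7,29.5,0,0,0.162,0.25],[-13.5,-1.7,29.5,0,0,0.162,0.25],[-13.5,-1.7,29.5,0,0,0.162,0.25],[-13.5,-1.7,29.5,0,0,0.162,0.25],[-13.5,-1.7,29.5,0,0,0.162,0.25],[-13.5,-1.7,29.5,0,0,0.162,0.25]]]}}

```text
time: 4.68
tool_pos: [0.548, -0.285, 0.0054]
eef_rot: [-2.393, -2.034, 0.0]
force: [0.7, 0.1, -0.2]
opening: 0.0213
grasp_force: 0.0
```

```bash
python3 c.py w2
```

```text
4.6833 [ 0.548  -0.285   0.0054] [-2.393 -2.034  0.   ] 0.021269606659019776 [ 0.7  0.1 -0.2]
dog 0.97 [   0  175   98   90 6353] [ 0.4329 -0.2261  0.015 ]
case 0.88 46662
CASE [ 0.5623 -0.1957] yaw deg -8.15 rms px 3.26
```

View pics/w2.png

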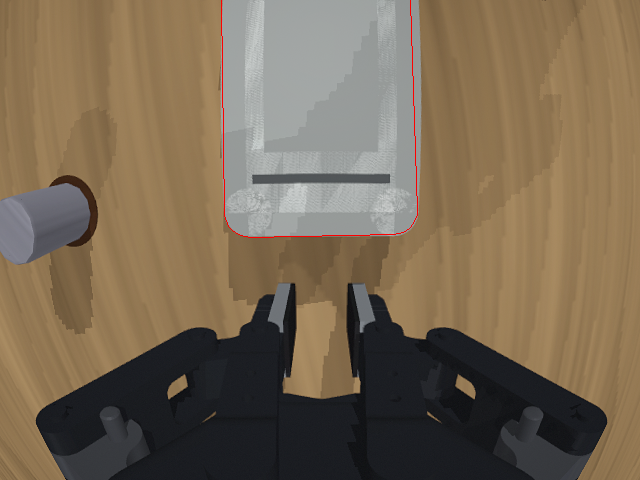

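```bash
cat >> h.py <<'E'
def path(A,B,n):
    # hermite curve between (x,y,yaw) A,B tangential to tool x
    A,B=np.array(A,float),np.array(B,float);L=np.hypot(*(B-A)[:2])
    s0=env.sense();R0=R.from_rotvec(s0['eef_rot'])
    ta,tb=[L*np.array([np.cos(np.radians(q[2])),np.sin(np.radians(q[2]))]) for q in(A,B)]
    for t in np.arange(1,n+1)/n:
        h=(2*t**3-3*t*t+1)*A[:2]+(t**3-2*t*t+t)*ta+(3*t*t-2*t**3)*B[:2]+(t**3-t*t)*tb
        yaw=np.radians(A[2]+(B[2]-A[2])*t);c,sn=np.cos(yaw),np.sin(yaw)
        G=R.from_matrix(np.array([[c,sn,0],[sn,-c,0],[0,0,-1]]))
        d=R0.inv().apply(np.append(h,s0['tool_pos'][2])-s0['tool_pos'])*100
        print(d[:2].round(2).tolist(),(R0.inv()*G).as_rotvec()[2].round(3))
E
python3 -c "
from h import *
path((.552,-.261,80.7),(.5606,-.161,88.7),16)"
```

```text
[3.09, -0.08] -0.008
[3.71, -0.09] -0.017
[4.34, -0.11] -0.026
[4.97, -0.13] -0.035
[5.6, -0.16] -0.043
[6.22, -0.2] -0.052
[6.85, -0.24] -0.061
[7.48, -0.29] -0.069
[8.1, -0.34] -0.078
[8.73, -0.4] -0.087
[9.35, -0.46] -0.096
[9.98, -0.53] -0.104
[10.6, -0.6] -0.113
[11.22, -0.68] -0.122
[11.85, -0.76] -0.131
[12.47, -0.84] -0.139
```

>>> {"op": "apply_moves", "data": {"commands": [[[0.8,-0.02,0,0,0,0,0.25],[1.6,-0.04,0,0,0,0,0.25],[2.4,-0.06,0,0,0,0,0.25],[3.09,-0.08,0,0,0,-0.008,0.25],[3.71,-0.09,0,0,0,-0.017,0.25],[4.34,-0.11,0,0,0,-0.026,0.25],[4.97,-0.13,0,0,0,-0.035,0.25],[5.6,-0.16,0,0,0,-0.043,0.25],[6.22,-0.2,0,0,0,-0.052,0.25],[6.85,-0.24,0,0,0,-0.061,0.25],[7.48,-0.29,0,0,0,-0.069,0.25],[8.1,-0.34,0,0,0,-0.078,0.25],[8.73,-0.4,0,0,0,-0.087,0.25],[9.35,-0.46,0,0,0,-0.096,0.25],[9.98,-0.53,0,0,0,-0.104,0.25],[10.6,-0.6,0,0,0,-0.113,0.25],[11.22,-0.68,0,0,0,-0.122,0.25],[11.85,-0.76,0,0,0,-0.131,0.25],[12.3,-0.81,0,0,0,-0.137,0.25],[12.47,-0.84,0,0,0,-0.139,0.25]]]}}

```text
time: 6.55
tool_pos: [0.5599, -0.1597, 0.0052]
eef_rot: [-2.245, -2.197, -0.0]
force: [0.3, -4.0, 3.0]
opening: 0.0216
grasp_force: 2.0
```

>>> {"op": "apply_moves", "data": {"commands": [[[-1,0,0,0,0,0,0.25],[-1,0,-4,0,0,0,0.25],[-1,0,-8,0,0,0,0.25],[-1,0,-12,0,0,0,0.25],[-1,0,-16,0,0,0,0.25],[-1,0,-20,0,0,0,0.25],[-1,0,-20,0,0,0,0.25]]]}}

```text
time: 7.13
tool_pos: [0.5621, -0.1717, 0.2128]
eef_rot: [2.241, 2.19, 0.009]
force: [0.2, -0.9, -0.2]
opening: 0.0213
grasp_force: 0.0
```

```bash
python3 c.py w3; python3 dogs.py
```

```text
7.1333 [ 0.5621 -0.1717  0.2128] [2.241 2.19  0.009] 0.021347167247252233 [ 0.2 -0.9 -0.2]
dog 0.84 [253  33  30  30 639] [ 0.5187 -0.0153  0.015 ]
dog 0.84 [350  33  28  30 615] [ 0.6075 -0.0176  0.015 ]
dog 0.79 [  69  220   43   38 1106] [ 0.3129 -0.1899  0.015 ]
dog 0.79 [ 174  251   41   41 1169] [ 0.4351 -0.2268  0.015 ]
wrist [ 0.5189 -0.0157] rms 1.22
wrist [ 0.6072 -0.0178] rms 1.21
GAP [ 0.5631 -0.0168] -1.39 0.0883
scene [ 0.519  -0.0116] rms 1.24
scene [ 0.607  -0.0132] rms 0.57
GAP [ 0.563  -0.0124] -1.03 0.0881
side [ 0.5196 -0.0094] rms 0.53
side [ 0.6093 -0.0123] rms 0.35
GAP [ 0.5645 -0.0109] -1.81 0.0898
[-11.48, -0.84, 5.4] [-0.0023, -0.0007, 0.1393]
[-11.49, -0.81, 19.9] [-0.0023, -0.0007, 0.1393]
```

View pics/w3.png

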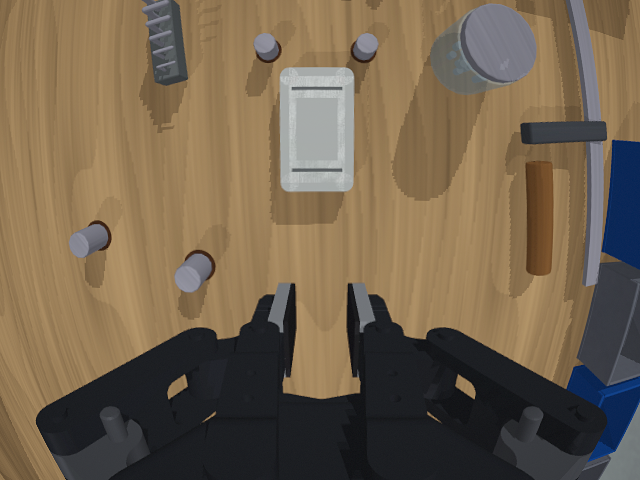

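```bash
python3 - <<'E'
s=open('c.py').read()
s=s.replace("ds=env.masks_of('case',p)\n","""ds=env.masks_of('case',p)
if not ds:
    hsv=cv2.cvtColor(p['pixels'],cv2.COLOR_BGR2HSV);g=((hsv[...,1]<55)&(hsv[...,2]>115)).astype('uint8')
    g=cv2.morphologyEx(g,cv2.MORPH_OPEN,np.ones((5,5)));n,l,st,c=cv2.connectedComponentsWithStats(g)
    a,b=proj(p,[.5618,-.097,.03]);i=l[int(b),int(a)];print('hsv blob',st[i],i)
    ds=[dict(mask=l==i,confidence=0)] if i else []
""").replace("x0=toW(p,env.search_frame('case',p)[0]['point'])","x0=[.5618,-.097]")
open('c.py','w').write(s)
E
python3 c.py w4;python3 - <<'E'
import cv2
im=cv2.imread('pics/w4.png');cv2.imwrite('pics/w4c.png',cv2.resize(im[10:210,220:420],(600,600),interpolation=cv2.INTER_CUBIC))
E
```

```text
7.5833 [ 0.5592 -0.1705  0.204 ] [-2.245e+00 -2.194e+00  2.000e-03] 0.021255280156602833 [0.2 0.5 0.7]
dog 0.61 [258  33  29  30 651] [ 0.5186 -0.0157  0.015 ]
dog 0.61 [357  33  29  29 648] [ 0.6076 -0.0174  0.015 ]
dog 0.56 [  70  224   43   36 1050] [ 0.313  -0.1903  0.015 ]
dog 0.56 [ 178  253   39   44 1199] [ 0.4351 -0.2266  0.015 ]
case 0.81 9619
CASE [ 0.5621 -0.0936] yaw deg -1.64 rms px 0.71
```

View pics/w4c.png

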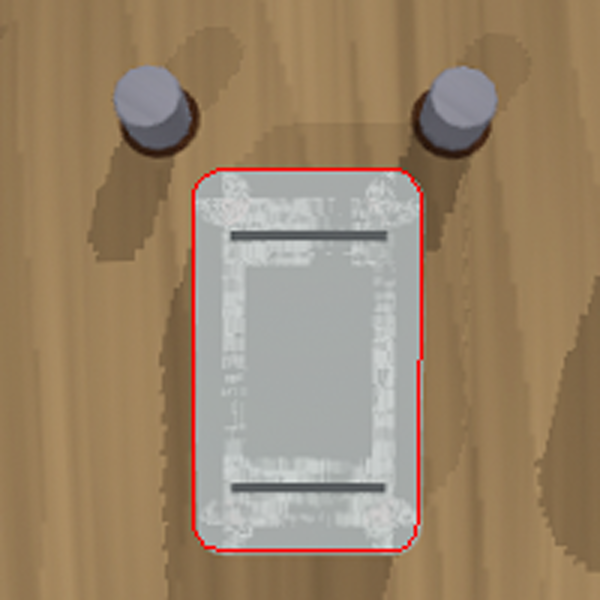

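```bash
python3 -c "
from h import *
plan((.5599,-.172,.05,88.6),(.5599,-.172,.005,88.6),(.5602,-.160,.005,88.6),(.5611,-.12,.005,88.6),(.5620,-.08,.005,88.6),(.5627,-.05,.005,88.6))"
```

```text
[-0.15, 0.05, 15.48] [-0.0009, -0.0004, 0.0015]
[-0.15, 0.05, 19.98] [-0.0009, -0.0004, 0.0015]
[1.05, 0.06, 19.98] [-0.0009, -0.0004, 0.0015]
[5.05, 0.05, 19.98] [-0.0009, -0.0004, 0.0015]
[9.05, 0.05, 19.98] [-0.0009, -0.0004, 0.0015]
[12.05, 0.05, 19.98] [-0.0009, -0.0004, 0.0015]
```

>>> {"op": "apply_moves", "data": {"commands": [[[-0.15,0.05,4,0,0,0.001,0.25],[-0.15,0.05,8,0,0,0.001,0.25],[-0.15,0.05,12,0,0,0.001,0.25],[-0.15,0.05,15.5,0,0,0.001,0.25],[-0.15,0.05,18,0,0,0.001,0.25],[-0.15,0.05,19.6,0,0,0.001,0.25],[-0.15,0.05,20,0,0,0.001,0.25],[-0.15,0.05,20,0,0,0.001,0.25]]]}}

```text
time: 8.4
tool_pos: [0.5594, -0.1718, 0.0042]
eef_rot: [-2.246, -2.193, 0.002]
force: [-0.4, 0.4, 0.4]
opening: 0.0212
grasp_force: 0.0
```

>>> {"op": "apply_moves", "data": {"commands": [[[0.6,0,0,0,0,0,0.25],[1.2,0,0,0,0,0,0.25],[1.8,0,0,0,0,0,0.25],[2.4,0,0,0,0,0,0.25],[3,0,0,0,0,0,0.25],[3.5,0,0,0,0,0,0.25],[4,0,0,0,0,0,0.25],[4.5,0,0,0,0,0,0.25],[5,0,0,0,0,0,0.25],[5.5,0,0,0,0,0,0.25],[6,0,0,0,0,0,0.25],[6.3,0,0,0,0,0,0.25]]]}}

```text
time: 9.4
tool_pos: [0.5616, -0.1085, 0.0052]
eef_rot: [-2.247, -2.195, 0.0]
force: [-0.8, -4.2, 3.2]
opening: 0.0213
grasp_force: 2.0
```

```bash
python3 -c "
from h import *
s=env.sense();print(s['force'],s['tool_pos'],s['time'])
p=cam('scene');q=cam('side')
cv2.imwrite('pics/m1.png',np.vstack([cv2.resize(p['pixels'][200:320,280:480],(500,300)),cv2.resize(q['pixels'][170:310,200:400],(430,300))[:, :430] if 0 else cv2.resize(q['pixels'][180:300,200:400],(500,300))]))
"
```

```text
[-0.81461065 -4.17458154  3.18115432] [ 0.56160351 -0.10850276  0.00520494] 9.4
```

View pics/m1.png

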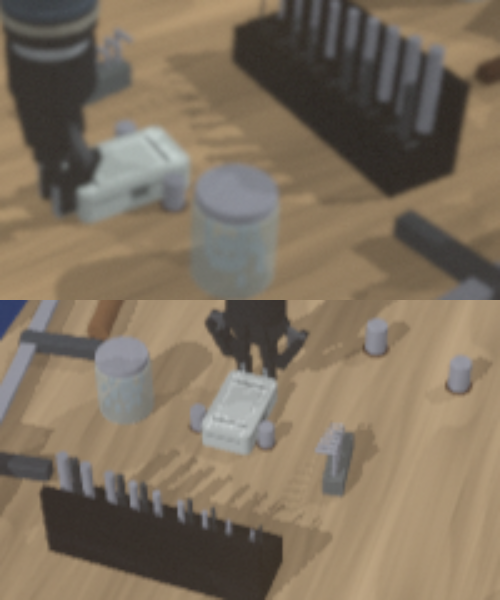

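>>> {"op": "apply_moves", "data": {"commands": [[[0.5,0,0,0,0,0,0.25],[1,0,0,0,0,0,0.25],[1.5,0,0,0,0,0,0.25],[2,0,0,0,0,0,0.25],[2.5,0,0,0,0,0,0.25],[3,0,0,0,0,0,0.25],[3.5,0,0,0,0,0,0.25],[4,0,0,0,0,0,0.25],[4.5,0,0,0,0,0,0.25],[5,0,0,0,0,0,0.25],[5.5,0,0,0,0,0,0.25],[6,0,0,0,0,0,0.25]]]}}

```text
time: 10.5
tool_pos: [0.5631, -0.0487, 0.0053]
eef_rot: [-2.248, -2.195, -0.0]
force: [0.2, -1.1, -1.3]
opening: 0.0212
grasp_force: 0.6
```

>>> {"op": "apply_moves", "data": {"commands": [[[0.5,0,0,0,0,0,0.25],[1,0,0,0,0,0,0.25],[1.5,0,0,0,0,0,0.25],[2,0,0,0,0,0,0.25],[2.5,0,0,0,0,0,0.25],[3,0,0,0,0,0,0.25],[3.5,0,0,0,0,0,0.25],[4,0,0,0,0,0,0.25],[4.3,0,0,0,0,0,0.25]]]}}

```text
time: 11.25
tool_pos: [0.5642, -0.0055, 0.0053]
eef_rot: [-2.247, -2.195, -0.0]
force: [0.3, -1.3, 0.4]
opening: 0.0213
grasp_force: 0.6
```

```bash
python3 -c "
from h import *
p=cam('wrist');q=cam('side');print(p['s']['tool_pos'])
cv2.imwrite('pics/m2.png',np.hstack([cv2.resize(p['pixels'],(400,300)),cv2.resize(q['pixels'][190:310,200:360],(400,300))]))
"
```

```text
[ 0.5642037  -0.00550752  0.00531208]
```

View pics/m2.png

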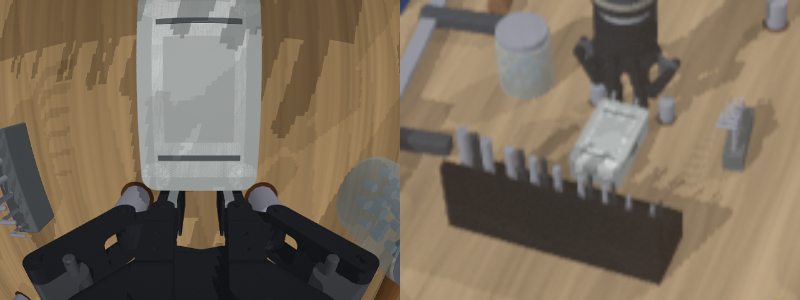

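>>> {"op": "apply_moves", "data": {"commands": [[[0.5,0,0,0,0,0,0.25],[1,0,0,0,0,0,0.25],[1.5,0,0,0,0,0,0.25],[1.8,0,0,0,0,0,0.25],[1.9,0,0,0,0,0,0.25]]]}}

```text
time: 11.77
tool_pos: [0.5647, 0.0133, 0.0054]
eef_rot: [2.247, 2.195, 0.0]
force: [0.6, -1.6, 0.3]
opening: 0.0213
grasp_force: 1.1
```

```bash
python3 - <<'E'
from h import *
q=cam('side');p=cam('scene');print(env.sense()['tool_pos'])
# rack front estimate: project bottom-edge guesses via mask lowest visible; use scene view (front bottom edge seen)
for a in (p,):
    for d in env.masks_of('rack',a)[:1]:
        m=d['mask'];ys,xs=np.nonzero(m)
        for u in range(xs.min()+4,xs.max(),12):
            v=ys[xs==u].max();print(u,v,onz(a,u,v+.5,0).round(3))
E
python3 c.py
```

```text
[0.56463304 0.01324592 0.00531857]
377 226 [0.454 0.17  0.   ]
389 237 [0.511 0.167 0.   ]
401 249 [0.569 0.161 0.   ]
413 258 [0.612 0.164 0.   ]
425 269 [0.66  0.161 0.   ]
437 278 [0.699 0.163 0.   ]
449 273 [0.699 0.198 0.   ]
461 268 [0.699 0.235 0.   ]
11.9167 [0.5646 0.0132 0.0053] [-2.247e+00 -2.195e+00 -1.000e-03] 0.02117564971407479 [-0.2 -0.1 -0.2]
dog 0.77 [215 329  22  10 158] [0.5245 0.0036 0.015 ]
dog 0.77 [404 328  24  11 197] [0.6048 0.0018 0.015 ]
case 0.91 59386
CASE [0.5656 0.0788] yaw deg -1.64 rms px 2.93
```

>>> {"op": "apply_moves", "data": {"commands": [[[0.5,0,0,0,0,0,0.25],[1,0,0,0,0,0,0.25],[1.4,0,0,0,0,0,0.25],[1.8,0,0,0,0,0,0.25],[2.1,0,0,0,0,0,0.25],[2.3,0,0,0,0,0,0.25],[2.4,0,0,0,0,0,0.25]]]}}

```text
time: 12.65
tool_pos: [0.5652, 0.0372, 0.0053]
eef_rot: [-2.247, -2.195, 0.0]
force: [-0.5, -5.2, 0.3]
opening: 0.0217
grasp_force: 3.0
```

>>> {"op": "apply_moves", "data": {"commands": [[[0.1,0,0,0,0,0,0.25],[0.2,0,0,0,0,0,0.25],[0.3,0,0,0,0,0,0.25]]]}}

```text
time: 12.9
tool_pos: [0.565, 0.0373, 0.0053]
eef_rot: [2.247, 2.19, -0.006]
force: [-1.5, -19.1, 3.0]
opening: 0.0209
grasp_force: 9.5
```

>>> {"op": "apply_moves", "data": {"commands": [[[0.1,0,0,0,0,0,0.25],[0.1,0,0,0,0,0,0.25],[0.1,0,0,0,0,0,0.25]]]}}

```text
time: 13.15
tool_pos: [0.5648, 0.0373, 0.0053]
eef_rot: [2.248, 2.189, -0.008]
force: [-0.9, -18.5, 2.6]
opening: 0.0211
grasp_force: 9.6
```

>>> {"op": "apply_moves", "data": {"commands": [[[-0.5,0,0,0,0,0,0.25],[-1.0,0,0,0,0,0,0.25],[-1.2,0,-2,0,0,0,0.25],[-1.2,0,-6,0,0,0,0.25],[-1.2,0,-10,0,0,0,0.25],[-1.2,0,-14,0,0,0,0.25],[-1.2,0,-18,0,0,0,0.25],[-1.2,0,-20,0,0,0,0.25],[-1.2,0,-20,0,0,0,0.25],[-1.2,0,-20,0,0,0,0.25]]]}}

```text
time: 13.98
tool_pos: [0.5657, 0.029, 0.2066]
eef_rot: [2.247, 2.194, 0.004]
force: [-0.4, -0.4, -0.8]
opening: 0.0212
grasp_force: 0.0
```

```bash
python3 c.py w5;python3 - <<'E'
import cv2
im=cv2.imread('pics/w5.png');cv2.imwrite('pics/w5c.png',cv2.resize(im[0:200,200:440],(720,600),interpolation=cv2.INTER_CUBIC))
E
```

```text
13.9833 [0.5657 0.029  0.2066] [2.247 2.194 0.004] 0.021200451481158452 [-0.4 -0.4 -0.8]
dog 0.74 [259 244  27  32 628] [ 0.5186 -0.0126  0.015 ]
dog 0.74 [353 244  25  32 613] [ 0.6078 -0.0154  0.015 ]
case 0.89 9356
CASE [0.5664 0.1026] yaw deg -1.17 rms px 0.73
```

View pics/w5c.png

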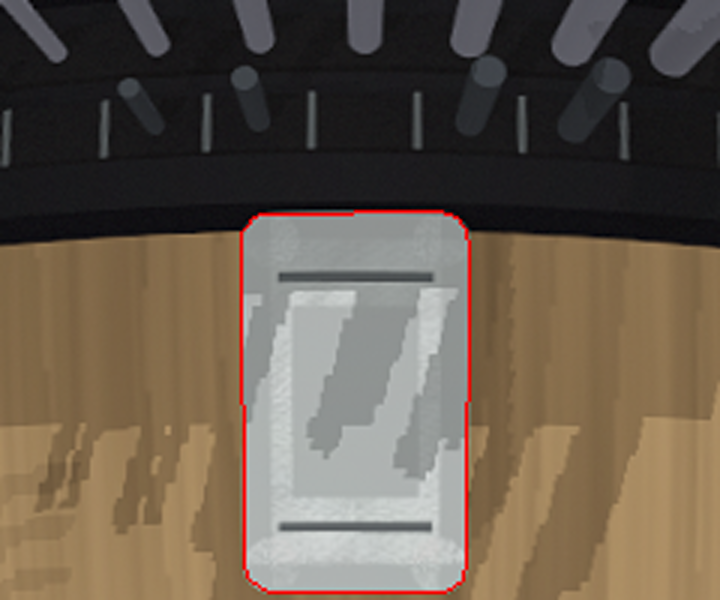

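```bash
python3 -c "
from plant import env
print(env.job_done())"
```

```text
the job is handed in; nothing more can be done
None
```

I pushed the white bit case flat along the bench and through the smaller pair of bench dogs until it stopped against the front of the drill bit rack at about 19 N. The last close-up shows it square and flush there. I backed the gripper clear before handing in at about 14 s; the hand-in gave no verdict.

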